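# Tilt the board holder back one notch

### The job

Tilt the circuit-board holder back by one notch: push the yellow pawl's thumb tab with a fingertip so that the pawl lifts off the toothed wheel and flips over to stay up, push the red peg towards the pawl's side to turn the wheel back just one notch, then flip the pawl down again so that it sits fully in the next notch. Push gently with the fingertips, never gripping or forcing the holder, and leave the jar, screwdriver and brush where they are.

Things in the scene. Friction and masses are not known exactly. Their poses are not given: they have to be found in the camera images.
- holder: Circuit-board holder fixed to the bench, blue base 12 mm thick, x -240 to +70, y -90 to +130 mm. Origin on the bench below the wheel's centre; z up; x along the level shaft, out through the wheel's free face, away from the circuit board; y level, to the pawl's side. The tilting board frame, 110 mm wide, fills x -195 to -45 mm, at most 150 mm high. Millimetres in other entries are in this frame
- axle (a point): Centre of the steel ratchet wheel, on the shaft, x 0, y 0, z 100 mm. The wheel is 18 mm thick (x -9 to 9), root radius 50, tip radius 62 mm, with 10 saw teeth, so one notch is 0.628 rad (36 degrees). A hub of radius 18 mm stands out to x 25. Pushed back with the pawl down, it is blocked
- wheel (a joint): Wheel angle (rad); grows as the wheel turns BACK (top moving to +y). Starts between -0.14 and -0.03, in the play of its notch; the pawl, when down, blocks it at about 0. Friction (0.08 N m) holds it where it is left. One notch back, the pawl drops fully in with the wheel anywhere from 0.40 to 0.65, best about 0.51; well beyond that it lands on a tooth tip
- peg (a point): Point on the red peg on the wheel's free face: 10 mm thick, parallel to the shaft, 42 mm from its axis, x 9 to 59; this point at x 36. It starts 17 to 23 degrees before the top of the wheel, on the -y side. To turn the wheel back, push it towards +y from its -y side; a notch is about 26 mm. Three such black pegs stand at quarter turns from it
- pivot (a point): Fixed pivot of the yellow pawl, parallel to the shaft, x 0, y 71.6, z 123.7 mm. The pawl reaches from here to its nose, 45 mm away on the -y side, which rests between the wheel's teeth. As the pawl lifts, its nose swings up to z 172, so a finger pushing the tab lower than z 172 is caught by it from below
- pawl (a joint): Pawl angle (rad). 0: fully down in a notch, as at the start. Grows as the nose lifts off the teeth and swings over to +y; clear of the teeth above 0.3. Balanced at about 0.6: beyond it the pawl (90 g) falls on to its stop at 0.85 and stays up; below it, it falls down into the wheel. In a notch it reads under 0.06, on a tooth tip over 0.1
- pawl_tab (a point): Point on the pawl's thumb tab, a yellow plate 30 mm wide (x), 6 thick, 10 mm below its upper end. Pawl down: tab upright at y 55.6, z 138 to 190, this point at z 180 mm; to lift the pawl push it level towards +y with the fingertip's end at z 174. Pawl up: tab leans to +y, this point at y 103, z 173, its end at y 111, z 179; push the end towards -y, fingertip's end at z 162, to flip it down
- jar_mid (a point): Bystander: amber jar with blue cap, 48 mm across, 55 mm tall; the point is its centre
- screwdriver_grip (a point): Bystander: screwdriver with red handle, 190 mm long, lying on the bench; the point is in its handle
- brush_grip (a point): Bystander: small yellow-handled brush, 160 mm long, lying on the bench; the point is in its handle

How it is judged:
On the way, in this order (a step that is already met when the one before it is completed fails the run):
1. the pawl is lifted clear while the wheel is still in its first notch (value of joint pawl above 0.3 rad and value of joint wheel below 0.2 rad), for 0.2 s.
2. the wheel is turned back one notch with the pawl up (value of joint pawl above 0.3 rad and value of joint wheel between 0.33 and 0.8 rad), for 0.2 s.
At the end, for the whole second after the job is handed in: The wheel stands one notch further back (joint between 0.33 and 0.68 rad), the pawl is down in that notch (under 0.06 rad), both at rest (value of joint wheel between 0.33 and 0.68 rad and value of joint pawl below 0.06 rad and velocity of joint wheel between -0.05 and 0.05 rad/s and velocity of joint pawl between -0.05 and 0.05 rad/s); the robot touches nothing.
It fails at once if the wheel went back clearly more than one notch (value of joint wheel above 0.95 rad).
It fails at once if the wheel was turned forward (value of joint wheel below -0.35 rad).
It fails at once if the pawl or the wheel was gripped or forced (more than 30 N) (contact force between the fingers and pawl above 30 N or contact force between the fingers and wheel above 30 N).
It fails at once if the jar, screwdriver or brush was moved more than 20 mm or lifted (distance of any of jar_mid, screwdriver_grip, brush_grip from where it was at the start of the episode above 0.02 m).
It also fails if it takes over 61 s, if anything falls off the work surface, if the arm or the gripper's body presses on something with over 40 N, if the wrist force passes 120 N, or if a joint passes its speed limit or range.

### The arm

A 6-joint arm with a two-finger parallel gripper is mounted at the origin on the work surface. World frame = base frame: x ahead of the robot, y to its left, z up, the work surface at z = 0. Lengths are in m, angles in rad, forces in N, time in s.
With the tool pointing down it reaches from about 0.325 to 1 m from the base axis. Payload 5.1 kg.
Tool frame: the origin (TCP) lies at the very end of the fingers, on their centre line; the grasp point (between the pads) lies 19 mm behind it; z points along the fingers, y is the line along which they close (so a half turn about z gives the same grasp; the last joint's range is limited). The gripper opens to 85 mm and grips with 20 to 120 N. Pads are 22 mm wide; open, the fingers measure 114 mm over their backs; the gripper's body (76 mm by 85 mm) begins 54 mm behind the grasp point. The pads swing forward as they close: fully open they stand 13 mm farther back than shut.
Start: joints at [-1.241, 0.124, 1.65, -0, 1.367, -0.083], TCP at [0.261, -0.595, 0.231] pointing down, gripper open.
Joint ranges: [-2.61, 2.61], [-1.02, 2.33], [0.03, 2.71], [-1.35, 4.49], [0.32, 2.68], [-2.91, 2.91]. Speed limits (rad/s): [2.57, 2.57, 3.14, 3.14, 3.14, 3.14].

### API

Orientations are given as a rotation vector (axis times angle).
In Python, from plant import * gives the robot as it stands. The module is installed in compiled form; this text tells all that it offers.
- The arm moves only by the tool carry_out, never from a script. Its argument "increments" is a list that holds one entry, the list of rows, each a list of 5 numbers: the shift along the tool's x, y, z in m, then the turn about the tool's z in rad, then the opening, from -1 (shut) to 1 (fully open). A call has 1 to 5 rows; each row shifts and turns the commanded pose from where the row before left it, along the tool's axes as they then stand; what a row does not reach is not made up. A row lasts 1/8 s, in which the tool goes at most 62.5 mm and 10.7 degrees, less where a joint would pass 70% of its speed; a pose out of reach is approached as far as the arm can. A call with a gripper value outside its range is refused whole. The fingers move at their own pace and stop on an object; "newtons" is the grip in N (left out, the last holds). Time passes only in rows, so rows that do not move let the fingers close. It gives the time, the measured TCP pose, the force, the opening and the grip force at its end, in the units of the state.
- observe(): the state, without advancing time (a new reading comes with each control period).
- snapshot(name): name is "side" or "top"; returns a dict with "image" (400x640x3 uint8, red, green, blue), "intrinsics" (3x3 intrinsics, pixels), "D" ([k1, k2, p1, p2, k3] as OpenCV has them; the pictures are not rectified), "rvec" (rotation vector, rad) and "tvec" (3), from world to camera coordinates, as OpenCV has them. Camera axes: x right, y down, z forward; pixel columns grow to the right and rows downward; lengths in m; the calibration is good to about 2 mm. A picture is of the moment at which its call begins. There is no depth.
- hand_in(): hands the job in; it is judged then, once.
The state is a dict: "time_s": time; "joint_positions": joint angles; "dq": joint speeds; "joint_efforts": joint torques, N m; "tcp_pos": TCP position; "tcp_rot": TCP orientation; "ft_force": force on the tool from outside, world axes, zero at the start; "wrist_torque": the same for the moment, N m; "width": opening from 0.0 (shut) to 1.0 (fully open); "finger_force": force on a finger pad.
Only numpy, scipy, OpenCV 4.12 (cv2) and the standard library are available. Lean on these libraries where they do the work, as an engineer would, in place of code of your own. Each camera call takes 0.05 s, during which the arm holds its last target. There are 200 camera calls.

## Working session

There is one attempt and no reset: what is moved stays moved. The work goes in short steps, Python scripts to look and compute and a tool call to move; the robot and the scene stay as the last step left them, time stands still between calls to the robot, and variables do not carry over. Pictures are saved under pics/ and viewed, at most 12 in all, crops included, and the job is handed in when it is done.

Besides the shell and the picture viewer there is one more tool, called as name(argument=value, ...), one argument or row to a line, values as JSON. carry_out: Moves the arm, as the interface text tells. Its arguments: {"type":"object","properties":{"increments":{"type":"array"},"newtons":{"type":"number"}},"required":["increments"]}

```bash
mkdir -p pics
python3 - <<'E'
from plant import *
import cv2,pickle
o=observe(); print(o)
for n in("side","top"):
    s=snapshot(n); cv2.imwrite(f"pics/{n}0.png",s["image"][:,:,::-1]); pickle.dump(s,open(n+"0.pkl","wb"))
    R=cv2.Rodrigues(s["rvec"])[0]; print(n,-R.T@s["tvec"].ravel(),R[2])
E
```

```text
{'time_s': 0.0, 'joint_positions': array([-1.24060868e+00,  1.24505577e-01,  1.65165984e+00,  5.76456766e-06,
        1.36750761e+00, -8.26013789e-02]), 'dq': array([ 0.00014973,  0.00014422,  0.00145399, -0.00130438,  0.00133331,
       -0.00044372]), 'joint_efforts': array([-1.65010806e-03, -4.23609674e+01, -3.65453446e+01, -1.37329462e-04,
        6.85492603e-03,  4.37415139e-06]), 'tcp_pos': array([ 0.26053428, -0.59483912,  0.23006109]), 'tcp_rot': array([-3.07289501e+00, -6.43388705e-01,  3.94446665e-04]), 'ft_force': array([-0.18833181,  0.18427945, -0.59488499]), 'wrist_torque': array([ 0.01871363, -0.0103052 , -0.00861906]), 'finger_force': 0.0, 'width': 0.9986667377797414}
side [0.11597436 0.60016595 0.93997791] [ 0.43596075 -0.51755543 -0.73625716]
top [0.46934327 0.04875196 0.857261  ] [ 0.17579876 -0.00496005 -0.98441363]
```

View pics/side0.png

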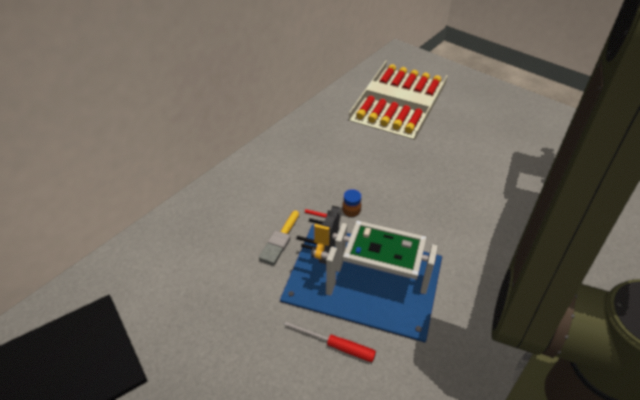

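View pics/top0.png

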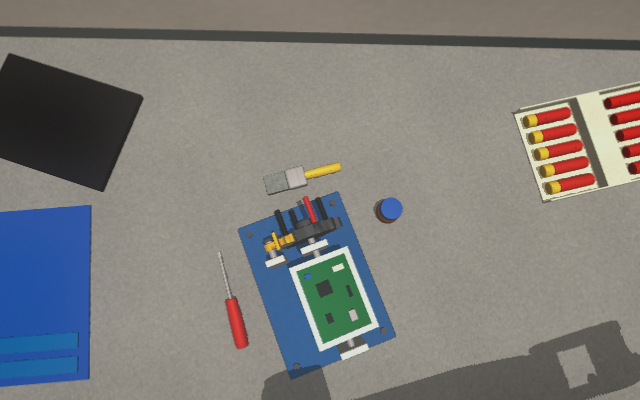

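The side view shows the wheel and pawl near (325,235), the brush at (280,240) and the screwdriver at (340,345). In the top view the base corners are at about (338,192), (238,229), (290,378) and (396,336). The tab is near (275,240), the red peg near (309,208), the jar at (389,209) and the brush at (300,180).

```bash
cat > h.py <<'E'
import numpy as np,cv2,pickle
from scipy.spatial.transform import Rotation as Ro
def ray(s,uv):
    K,D=np.array(s["intrinsics"]),np.array(s["D"]); R=cv2.Rodrigues(np.array(s["rvec"]))[0]
    n=cv2.undistortPoints(np.array(uv,float).reshape(-1,1,2),K,D).reshape(-1,2)
    return -R.T@np.array(s["tvec"]).ravel(), np.c_[n,np.ones(len(n))]@R
def plane(s,uv,z):
    c,d=ray(s,uv); return (c+d*((z-c[2])/d[:,2])[:,None])[:,:2]
def proj(s,P): return cv2.projectPoints(np.array(P,float).reshape(-1,1,3),np.array(s["rvec"]),np.array(s["tvec"]),np.array(s["intrinsics"]),np.array(s["D"]))[0].reshape(-1,2)
def mask(s,lo,hi):
    return cv2.inRange(cv2.cvtColor(s["image"],cv2.COLOR_RGB2HSV),lo,hi)
def blob(m,near=None,box=None):
    if box: k=np.zeros_like(m); a,b,c,d=box; k[b:d,a:c]=m[b:d,a:c]; m=k
    cs=cv2.findContours(m,cv2.RETR_EXTERNAL,cv2.CHAIN_APPROX_NONE)[0]
    return max(cs,key=cv2.contourArea)
def load(n): return pickle.load(open(n+"0.pkl","rb"))
try: O,yaw=pickle.load(open("pose.pkl","rb"))
except Exception: O,yaw=np.zeros(2),0
def w(p):
    p=np.array(p,float).reshape(-1,3)/1000; c,s=np.cos(yaw),np.sin(yaw)
    return np.c_[O[0]+c*p[:,0]-s*p[:,1],O[1]+s*p[:,0]+c*p[:,1],p[:,2]]
def hold(P):
    P=np.array(P,float).reshape(-1,3); c,s=np.cos(yaw),np.sin(yaw); d=P[:,:2]-O
    return 1000*np.c_[c*d[:,0]+s*d[:,1],-s*d[:,0]+c*d[:,1],P[:,2]]
E
python3 - <<'E'
import h; from h import *
s=load("top")
m=mask(s,(100,120,40),(125,255,255))
c=blob(m,box=(225,180,410,390))
hull=cv2.convexHull(c); 
P=plane(s,hull.reshape(-1,2),0.012)
r=cv2.minAreaRect((P*1000).astype(np.float32)); print(r)
hw=np.array([[70,-90],[70,130],[-240,130],[-240,-90]])
q=cv2.boxPoints(r); 
g=plane(s,[[338,192],[238,229],[290,378],[396,336]],.012)*1000
q=np.array([q[np.argmin(np.linalg.norm(q-a,axis=1))] for a in g])
M,_=cv2.estimateAffinePartial2D(hw.astype(float),q.astype(float))
y=np.arctan2(M[1,0],M[0,0]); sc=np.hypot(M[0,0],M[1,0])
O=q.mean(0)/1000-np.array([[np.cos(y),-np.sin(y)],[np.sin(y),np.cos(y)]])@hw.mean(0)/1000
print(sc,y,O); pickle.dump((O,y),open("pose.pkl","wb")); h.O,h.yaw=O,y
a=np.radians(20)
pts=[[0,55.6,190],[15,55.6,190],[-15,55.6,190],[59,-42*np.sin(a),100+42*np.cos(a)],[9,-42*np.sin(a),100+42*np.cos(a)],[25,0,100],[0,71.6,123.7],[70,-90,12],[70,130,12],[-240,130,12],[-240,-90,12]]
for n in("top","side"):
    s=load(n); im=s["image"][:,:,::-1].copy()
    f=5; x0,y0=(225,180) if n=="top" else (260,190)
    cr=cv2.resize(im[y0:y0+110,x0:x0+150],None,fx=f,fy=f,interpolation=cv2.INTER_CUBIC)
    for u,v in proj(s,h.w(pts)): cv2.drawMarker(cr,(int((u-x0+.5)*f),int((v-y0+.5)*f)),(255,0,255),0,12,1)
    cv2.imwrite(f"pics/{n}1.png",cr)
E
```

```text
((438.05340576171875, 86.95639038085938), (307.4368896484375, 122.66423034667969), 21.914854049682617)
0.5575646655202563 0.38248614673580494 [0.52437583 0.10012599]
```

View pics/top1.png

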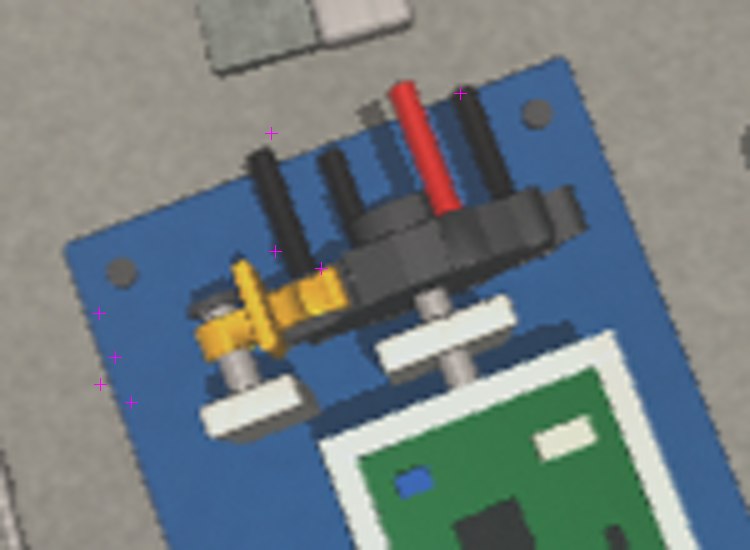

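View pics/side1.png

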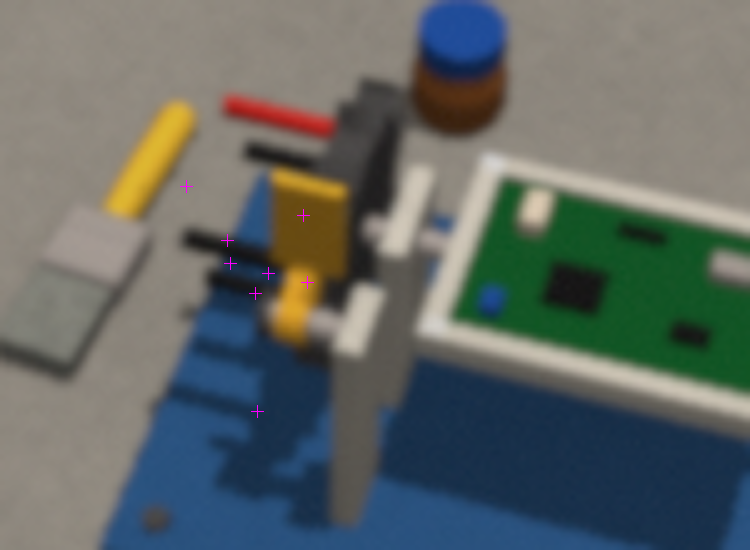

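The fit was off because the frame splits the blue mask. The top crop clearly shows the tab, the red peg and the base. I'll refit using all the blue pixels.

Run:
```python
import h; from h import *
s=load("top")
m=mask(s,(98,90,15),(128,255,255)); cv2.circle(m,(389,209),17,0,-1)
k=np.zeros_like(m);k[185:385,230:405]=m[185:385,230:405]
k=cv2.morphologyEx(k,cv2.MORPH_OPEN,np.ones((3,3)))
hull=cv2.convexHull(cv2.findNonZero(k)).reshape(-1,2)
P=plane(s,hull,.012)*1000
r=cv2.minAreaRect(P.astype(np.float32)); print(r)
hw=np.array([[70,-90],[70,130],[-240,130],[-240,-90]])
q=cv2.boxPoints(r); 
g=plane(s,[[338,192],[238,229],[290,378],[396,336]],.012)*1000
print(g.round(),q.round())
q=np.array([q[np.argmin(np.linalg.norm(q-a,axis=1))] for a in g])
M,_=cv2.estimateAffinePartial2D(hw.astype(float),q.astype(float))
y=np.arctan2(M[1,0],M[0,0]); sc=np.hypot(M[0,0],M[1,0])
O=q.mean(0)/1000-np.array([[np.cos(y),-np.sin(y)],[np.sin(y),np.cos(y)]])@hw.mean(0)/1000
print(sc,y,O); pickle.dump((O,y),open("pose.pkl","wb")); h.O,h.yaw=O,y
a=np.radians(20)
pts=[[0,55.6,190],[15,55.6,190],[-15,55.6,190],[59,-42*np.sin(a),100+42*np.cos(a)],[9,-42*np.sin(a),100+42*np.cos(a)],[25,0,100],[0,71.6,123.7],[70,-90,12],[70,130,12]]
out=[]
for n in("top","side"):
    s=load(n); im=s["image"][:,:,::-1].copy()
    f=4; x0,y0=(230,185) if n=="top" else (275,200)
    cr=cv2.resize(im[y0:y0+75,x0:x0+120],None,fx=f,fy=f,interpolation=cv2.INTER_CUBIC)
    for u,v in proj(s,h.w(pts)): cv2.drawMarker(cr,(int((u-x0+.5)*f),int((v-y0+.5)*f)),(255,0,255),0,10,1)
    out.append(cr)
cv2.imwrite("pics/b2.png",np.vstack(out))
```

```text
((455.5086975097656, 43.5618896484375), (308.4980163574219, 218.4019775390625), 22.07271385192871)
[[ 637.   -1.]
 [ 557.  200.]
 [ 274.   87.]
 [ 354. -116.]] [[ 272.   87.]
 [ 354. -116.]
 [ 639.    0.]
 [ 557.  203.]]
0.9943446782913483 0.38524153201119726 [0.54179449 0.05696929]
```

View pics/b2.png

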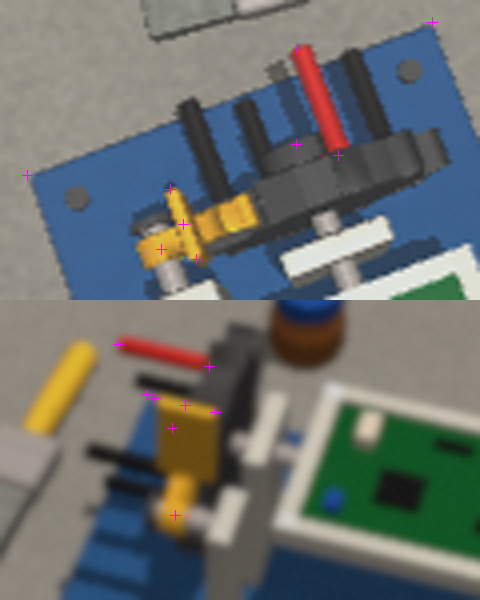

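The new fit is within 1–2 mm in both views: the projected tab top, peg ends, pivot and base corners all land on their features. I'll shut the gripper and turn the tool so that its x runs along holder +y and its y along holder +x.

carry_out(
  increments=[
    [[0, 0, -0.005, -0.172, -1], [0, 0, -0.005, -0.172, -1], [0, 0, -0.005, -0.172, -1], [0, 0, -0.005, -0.172, -1], [0, 0, -0.005, -0.172, -1]],
  ],
  newtons=20,
)

```text
time_s: 0.72
tcp_pos: [0.2606, -0.5951, 0.2557]
tcp_rot: [-2.52, -1.874, -0.001]
ft_force: [0.1, -0.5, -0.6]
width: -0.0
finger_force: 0.0
```

carry_out(
  increments=[
    [[0, 0, 0, -0.171, -1], [0, 0, 0, -0.171, -1], [0, 0, 0, -0.171, -1], [0, 0, 0, -0.171, -1], [0, 0, 0, 0, -1]],
  ],
)

```text
time_s: 1.35
tcp_pos: [0.2607, -0.5951, 0.2557]
tcp_rot: [-1.756, -2.604, -0.001]
ft_force: [1.0, -0.0, -1.1]
width: -0.003
finger_force: 0.0
```

carry_out(
  increments=[
    [[0.04, 0.038, 0, 0, -1], [0.04, 0.038, 0, 0, -1], [0.04, 0.038, 0, 0, -1], [0.04, 0.038, 0, 0, -1], [0.04, 0.038, 0, 0, -1]],
  ],
)

```text
time_s: 1.98
tcp_pos: [0.3617, -0.3368, 0.2561]
tcp_rot: [1.759, 2.603, 0.0]
ft_force: [1.6, 0.2, -0.3]
width: -0.002
finger_force: 0.0
```

carry_out(
  increments=[
    [[0.04, 0.038, 0, 0, -1], [0.04, 0.038, 0, 0, -1], [0.04, 0.038, 0, 0, -1], [0.04, 0.038, 0, 0, -1], [0.04, 0.038, 0, 0, -1]],
  ],
)

```text
time_s: 2.6
tcp_pos: [0.4624, -0.08, 0.2564]
tcp_rot: [1.758, 2.603, 0.0]
ft_force: [0.7, 0.3, -0.2]
width: 0.003
finger_force: 0.0
```

```bash
cat > st.py <<'E'
from h import *
from plant import observe
o=observe(); R=Ro.from_rotvec(o["tcp_rot"]).as_matrix()
print("t",round(o["time_s"],2),"hold",hold(o["tcp_pos"]).round(1),"yawerr",round(float(np.arctan2(R[1,0],R[0,0])-yaw-np.pi/2),4),"tilt",R[:,2].round(3),"F",np.round(o["ft_force"],2),"w",round(o["width"],3))
E
python3 st.py
```

```text
t 2.6 hold [[-125.   -97.1  256.4]] yawerr -0.0026 tilt [ 0.001 -0.    -1.   ] F [ 0.71  0.26 -0.17] w 0.003
```

carry_out(
  increments=[
    [[0.04, 0.042, 0, 0, -1], [0.04, 0.042, 0, 0, -1], [0.04, 0.041, 0.02, 0, -1], [0, 0, 0.03, 0, -1], [0, 0, 0, 0, -1]],
  ],
)

```text
time_s: 3.22
tcp_pos: [0.5309, 0.077, 0.2031]
tcp_rot: [-1.752, -2.601, 0.006]
ft_force: [-0.7, 0.4, 0.4]
width: -0.003
finger_force: 0.0
```

```bash
python3 st.py
python3 - <<'E'
from plant import *
import cv2,numpy as np
o=[]
for n,(x,y) in(("top",(225,170)),("side",(260,160))):
    o.append(cv2.resize(snapshot(n)["image"][y:y+100,x:x+130,::-1],None,fx=3,fy=3,interpolation=cv2.INTER_CUBIC))
cv2.imwrite("pics/a3.png",np.hstack(o))
E
```

```text
t 3.23 hold [[ -2.6  22.7 203.1]] yawerr -0.0001 tilt [-0.007 -0.    -1.   ] F [-0.7   0.37  0.45] w -0.003
```

View pics/a3.png

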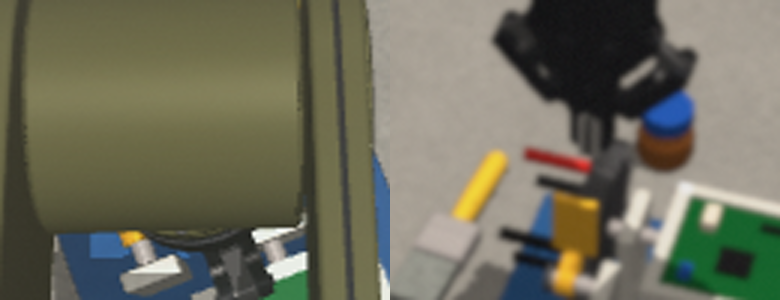

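The side view shows the shut fingertips over the wheel, just on the -y side of the tab and clear of everything. The arm blocks the top view. I'll lower to z 174.5.

carry_out(
  increments=[
    [[0, 0, 0.015, 0, -1], [0, 0, 0.01, 0, -1], [0, 0, 0, 0, -1], [0, 0, 0, 0, -1]],
  ],
)

```text
time_s: 3.82
tcp_pos: [0.5329, 0.0763, 0.1815]
tcp_rot: [1.755, 2.606, 0.0]
ft_force: [0.5, -0.1, -0.2]
width: -0.001
finger_force: 0.0
```

```bash
python3 st.py
```

```text
t 3.83 hold [[ -1.   21.3 181.5]] yawerr 0.0004 tilt [ 0. -0. -1.] F [ 0.51 -0.07 -0.19] w -0.001
```

carry_out(
  increments=[
    [[0, 0.001, 0.007, 0, -1], [0.007, 0, 0, 0, -1], [0.006, 0, 0, 0, -1], [0.005, 0, 0, 0, -1], [0.005, 0, 0, 0, -1]],
  ],
)

```text
time_s: 4.45
tcp_pos: [0.5251, 0.0986, 0.1746]
tcp_rot: [1.753, 2.606, 0.0]
ft_force: [0.0, -1.1, -0.5]
width: 0.001
finger_force: 0.2
```

carry_out(
  increments=[
    [[0.005, 0, 0, 0, -1], [0.005, 0, 0, 0, -1], [0.005, 0, 0, 0, -1], [0.005, 0, 0, 0, -1], [0, 0, 0, 0, -1]],
  ],
)

```text
time_s: 5.08
tcp_pos: [0.5173, 0.117, 0.1742]
tcp_rot: [-1.753, -2.607, 0.0]
ft_force: [0.8, 0.5, -0.3]
width: -0.0
finger_force: 0.0
```

```bash
python3 st.py
python3 - <<'E'
from plant import *
import cv2,numpy as np
s=snapshot("side")["image"][180:270,260:380,::-1]
cv2.imwrite("pics/a4.png",cv2.resize(s,None,fx=4,fy=4,interpolation=cv2.INTER_CUBIC))
E
```

```text
t 5.08 hold [[-1.000e-01  6.480e+01  1.742e+02]] yawerr 0.0013 tilt [-0.  0. -1.] F [ 0.84  0.47 -0.34] w -0.0
```

View pics/a4.png

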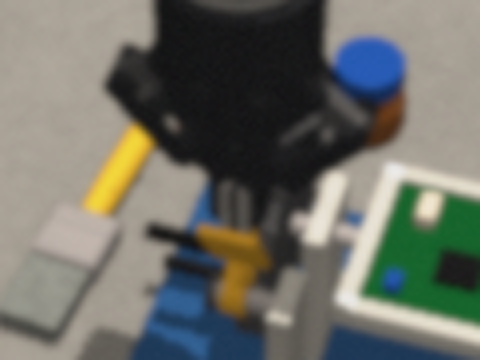

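The tab is tilting back under the fingertip, and the force is small. I'll push about 13 mm further so the pawl passes balance.

carry_out(
  increments=[
    [[0.005, 0, 0, 0, -1], [0.005, 0, 0, 0, -1], [0.003, 0, 0, 0, -1], [0, 0, 0, 0, -1], [0, 0, 0, 0, -1]],
  ],
)

```text
time_s: 5.75
tcp_pos: [0.5127, 0.1287, 0.1743]
tcp_rot: [1.754, 2.606, -0.0]
ft_force: [0.2, -0.2, -0.2]
width: 0.001
finger_force: 0.0
```

carry_out(
  increments=[
    [[0, 0, -0.02, 0, -1], [-0.02, 0, -0.02, 0, -1], [-0.03, 0.01, -0.02, 0, -1], [-0.03, 0.02, 0, 0, -1], [-0.02, 0.014, 0, 0, -1]],
  ],
)

```text
time_s: 6.38
tcp_pos: [0.5932, 0.0504, 0.2372]
tcp_rot: [1.754, 2.602, 0.003]
ft_force: [0.0, -0.7, 0.1]
width: 0.003
finger_force: 0.0
```

```bash
python3 st.py
python3 - <<'E'
from plant import *
import cv2,numpy as np
s=snapshot("side")["image"][180:270,260:380,::-1]
cv2.imwrite("pics/a5.png",cv2.resize(s,None,fx=4,fy=4,interpolation=cv2.INTER_CUBIC))
E
```

```text
t 6.38 hold [[ 45.2 -25.5 237.2]] yawerr -0.0008 tilt [ 0.004 -0.001 -1.   ] F [ 0.01 -0.68  0.08] w 0.003
```

View pics/a5.png

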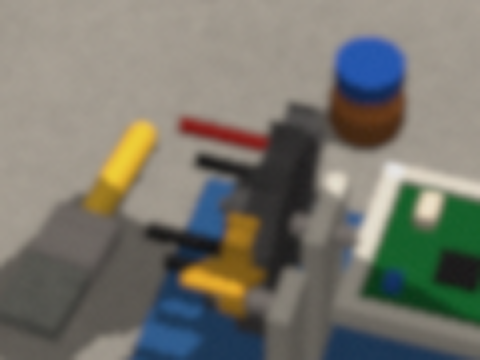

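The pawl is up, with its tab leaning over to +y, and the peg's free end at (306,211) has not moved. Next I'll go down on the -y side of the peg.

carry_out(
  increments=[
    [[-0.013, -0.007, 0, 0, -1], [0, 0, 0.03, 0, -1], [0, 0, 0.03, 0, -1], [0, 0, 0.03, 0, -1], [0, 0, 0, 0, -1]],
  ],
)

```text
time_s: 7.05
tcp_pos: [0.587, 0.0374, 0.1421]
tcp_rot: [-1.752, -2.602, 0.005]
ft_force: [0.1, -0.3, -0.7]
width: -0.001
finger_force: 0.0
```

```bash
cat > wh.py <<'E'
from h import *
from plant import snapshot
def wheel(s,tag):
    c,d=ray(s,(0,0)) ; 
    m=mask(s,(0,130,50),(6,255,255))|mask(s,(174,130,50),(180,255,255))
    k=np.zeros_like(m); k[195:235,296:336]=m[195:235,296:336]
    p=np.argwhere(k)[:,::-1]
    if len(p)<5: print("no peg"); return
    c,d=ray(s,p.astype(float))
    C=hold(c)[0]; Dv=hold(c+d)-C
    # rays meet the cylinder swept by the peg only where 9<x<59; use tip: smallest-column pixels, plane x=59
    t=(59-C[0])/Dv[:,0]; Q=C+Dv*t[:,None]
    i=p[:,0]<=p[:,0].min()+1
    q=Q[i].mean(0); print(tag,"n",len(p),"tip px",p[i].mean(0),"yz",q.round(1),"ang deg",round(np.degrees(np.arctan2(q[1],q[2]-100)),1),"r",round(np.hypot(q[1],q[2]-100),1))
E
python3 st.py
python3 - <<'E'
from wh import *
wheel(load("side"),"start"); wheel(snapshot("side"),"now")
E
```

```text
t 7.05 hold [[ 34.6 -35.1 142.1]] yawerr 0.0006 tilt [-0.005 -0.    -1.   ] F [ 0.1  -0.26 -0.7 ] w -0.001
start n 86 tip px [305.57142857 210.71428571] yz [ 59.  -23.5 129.8] ang deg -38.2 r 38.0
now n 70 tip px [305.75 211.  ] yz [ 59.  -24.5 127.8] ang deg -41.4 r 37.1
```

```bash
cat > wh.py <<'E'
from h import *
from plant import snapshot
def wheel(s,tag):
    m=mask(s,(0,130,40),(6,255,255))|mask(s,(174,130,40),(180,255,255))
    k=np.zeros_like(m); k[195:235,296:336]=m[195:235,296:336]
    p=np.argwhere(k)[:,::-1].astype(float); a=0
    for _ in range(5):
        z=100+42*np.cos(a); P=plane(s,p,z/1000); Q=hold(np.c_[P,np.full(len(P),z/1000)])
        # peg axis should run along x at constant y
        i=(Q[:,0]>25)&(Q[:,0]<55); y=np.median(Q[i,1]); a=np.arcsin(np.clip(y/42,-1,1))
    print(tag,"n",i.sum(),"x",Q[:,0].min().round(),Q[:,0].max().round(),"y",round(y,1),"ang deg",round(np.degrees(a),1))
E
python3 st.py
python3 - <<'E'
from wh import *
wheel(load("side"),"start"); wheel(load("top"),"start top") if 0 else None; wheel(snapshot("side"),"now")
E
```

```text
t 7.1 hold [[ 36.  -35.6 144.2]] yawerr 0.0007 tilt [-0.002 -0.    -1.   ] F [ 0.27 -0.33  0.2 ] w -0.005
start n 55 x 11.0 58.0 y -16.5 ang deg -23.1
now n 43 x 11.0 57.0 y -15.5 ang deg -21.7
```

carry_out(
  increments=[
    [[-0.003, 0.002, 0.006, 0, -1], [0, 0, 0.006, 0, -1], [0, 0, 0, 0, -1], [0.006, 0, 0, 0, -1], [0.004, 0, 0, 0, -1]],
  ],
)

```text
time_s: 7.78
tcp_pos: [0.5892, 0.0447, 0.1333]
tcp_rot: [1.752, 2.605, -0.001]
ft_force: [1.2, -4.3, 3.5]
width: -0.005
finger_force: 2.2
```

carry_out(
  increments=[
    [[0.004, 0, 0, 0, -1], [0.004, 0, 0, 0, -1], [0.004, 0, 0, 0, -1], [0.003, 0, 0, 0, -1], [0, 0, 0, 0, -1]],
  ],
)

```text
time_s: 8.4
tcp_pos: [0.5824, 0.0598, 0.1317]
tcp_rot: [-1.753, -2.605, 0.0]
ft_force: [0.4, -0.5, 0.3]
width: 0.006
finger_force: 0.4
```

```bash
python3 st.py
python3 - <<'E'
from wh import *
wheel(snapshot("side"),"now")
E
```

```text
t 8.4 hold [[ 38.7 -12.6 131.7]] yawerr 0.001 tilt [-0.001  0.001 -1.   ] F [ 0.4  -0.47  0.32] w 0.006
now n 57 x 11.0 57.0 y 2.7 ang deg 3.6
```

carry_out(
  increments=[
    [[0.003, 0, 0, 0, -1], [0.003, 0, 0, 0, -1], [0.0012, 0, 0, 0, -1], [0, 0, 0, 0, -1], [0, 0, 0, 0, -1]],
  ],
)

```text
time_s: 9.07
tcp_pos: [0.5802, 0.0661, 0.1324]
tcp_rot: [-1.754, -2.606, -0.001]
ft_force: [0.1, 0.4, 0.5]
width: -0.001
finger_force: 0.1
```

```bash
python3 st.py
python3 - <<'E'
from wh import *
wheel(snapshot("side"),"now")
E
```

```text
t 9.07 hold [[ 39.   -6.  132.4]] yawerr 0.0007 tilt [-0.     0.001 -1.   ] F [0.12 0.43 0.49] w -0.001
now n 52 x 11.0 56.0 y 9.8 ang deg 13.4
```

The wheel is one notch back, at about 0.5–0.6 rad. I'll back off, rise, and cross to the +y side of the tab.

carry_out(
  increments=[
    [[-0.015, 0, 0, 0, -1], [0, 0, -0.03, 0, -1], [0, 0, -0.04, 0, -1], [0, 0, -0.03, 0, -1], [0, 0, -0.01, 0, -1]],
  ],
)

```text
time_s: 9.75
tcp_pos: [0.5874, 0.0513, 0.2453]
tcp_rot: [1.753, 2.603, 0.004]
ft_force: [-0.1, -0.2, 1.0]
width: 0.001
finger_force: 0.0
```

carry_out(
  increments=[
    [[0.04, -0.01, 0, 0, -1], [0.04, -0.01, 0, 0, -1], [0.04, -0.01, 0, 0, -1], [0.044, -0.009, 0, 0, -1], [0, 0, 0, 0, -1]],
  ],
)

```text
time_s: 10.38
tcp_pos: [0.4865, 0.1905, 0.2411]
tcp_rot: [-1.749, -2.608, 0.002]
ft_force: [0.8, 0.1, 0.5]
width: 0.0
finger_force: 0.0
```

```bash
python3 st.py
python3 - <<'E'
from wh import *
s=snapshot("side");wheel(s,"now")
cv2.imwrite("pics/a6.png",cv2.resize(s["image"][180:270,260:380,::-1],None,fx=4,fy=4,interpolation=cv2.INTER_CUBIC))
E
```

```text
t 10.38 hold [[ -1.  144.5 241.1]] yawerr 0.0044 tilt [-0.002 -0.    -1.   ] F [0.78 0.14 0.46] w 0.0
now n 5 x 17.0 28.0 y 9.0 ang deg 12.4
```

View pics/a6.png

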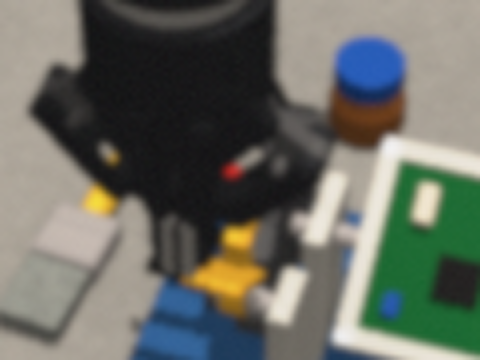

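carry_out(
  increments=[
    [[0, 0.001, 0.03, 0, -1], [0, 0, 0.03, 0, -1], [0, 0, 0.0185, 0, -1], [0, 0, 0, 0, -1], [-0.004, 0, 0, 0, -1]],
  ],
)

```text
time_s: 11.05
tcp_pos: [0.4915, 0.1856, 0.1649]
tcp_rot: [1.754, 2.605, 0.002]
ft_force: [-0.3, -0.8, -0.6]
width: -0.001
finger_force: 0.0
```

```bash
python3 st.py
```

```text
t 11.05 hold [[  1.7 138.2 164.9]] yawerr 0.0007 tilt [ 0.002  0.    -1.   ] F [-0.34 -0.83 -0.61] w -0.001
```

carry_out(
  increments=[
    [[-0.006, 0, 0.002, 0, -1], [-0.006, 0, 0, 0, -1], [-0.005, 0, 0, 0, -1], [-0.005, 0, 0, 0, -1], [-0.004, 0, 0, 0, -1]],
  ],
)

```text
time_s: 11.68
tcp_pos: [0.5004, 0.1614, 0.1619]
tcp_rot: [1.754, 2.606, 0.0]
ft_force: [0.3, -0.1, 0.4]
width: 0.002
finger_force: 0.1
```

carry_out(
  increments=[
    [[-0.004, 0, 0, 0, -1], [-0.004, 0, 0, 0, -1], [-0.003, 0, 0, 0, -1], [0, 0, 0, 0, -1], [0, 0, 0, 0, -1]],
  ],
)

```text
time_s: 12.3
tcp_pos: [0.5044, 0.1516, 0.1618]
tcp_rot: [-1.754, -2.606, 0.0]
ft_force: [0.0, 0.2, -0.3]
width: 0.001
finger_force: 0.0
```

```bash
python3 st.py
python3 - <<'E'
from wh import *
s=snapshot("side")
cv2.imwrite("pics/a7.png",cv2.resize(s["image"][180:270,260:380,::-1],None,fx=4,fy=4,interpolation=cv2.INTER_CUBIC))
E
```

```text
t 12.3 hold [[  0.9 101.7 161.8]] yawerr 0.0008 tilt [-0.  0. -1.] F [ 0.01  0.23 -0.3 ] w 0.001
```

View pics/a7.png

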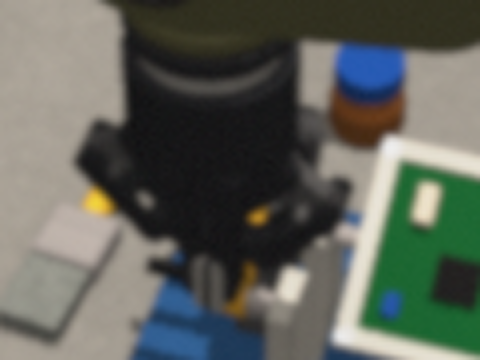

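The gripper hides the pawl, but a bit of yellow shows upright by the wheel, so it has probably dropped. I'll push 5 mm more for margin, then retreat upwards and move away to look.

carry_out(
  increments=[
    [[-0.005, 0, 0, 0, -1], [0, 0, 0, 0, -1], [0.02, 0, 0, 0, -1], [0.02, 0, -0.03, 0, -1], [0, 0, -0.05, 0, -1]],
  ],
)

```text
time_s: 12.98
tcp_pos: [0.4894, 0.1845, 0.2402]
tcp_rot: [-1.75, -2.604, 0.006]
ft_force: [1.2, 0.1, 0.3]
width: -0.002
finger_force: 0.0
```

carry_out(
  increments=[
    [[0, 0, -0.02, 0, -1], [-0.05, -0.03, 0, 0, -1], [-0.05, -0.03, 0, 0, -1], [-0.05, -0.03, 0, 0, -1], [-0.05, -0.03, 0, 0, -1]],
  ],
)

```text
time_s: 13.6
tcp_pos: [0.4546, -0.0483, 0.2611]
tcp_rot: [-1.754, -2.606, 0.0]
ft_force: [1.0, -0.2, -0.2]
width: -0.002
finger_force: 0.0
```

carry_out(
  increments=[
    [[-0.05, -0.03, 0, 0, -1], [-0.05, -0.03, 0, 0, -1], [-0.05, -0.03, 0, 0, -1], [-0.05, -0.03, 0, 0, -1], [0, 0, 0, 0, -1]],
  ],
)

```text
time_s: 14.22
tcp_pos: [0.4181, -0.2801, 0.2607]
tcp_rot: [-1.761, -2.6, 0.0]
ft_force: [0.7, 0.7, 0.4]
width: -0.003
finger_force: 0.0
```

```bash
python3 st.py
python3 - <<'E'
from wh import *
s=snapshot("side"); t=snapshot("top"); wheel(s,"now")
pts={}
for a in(0,.12,.3):  # expected tab upper end, pawl at angle a
    r=np.array([-16*np.cos(a)+66.3*np.sin(a),66.3*np.cos(a)+16*np.sin(a)])
    print(a,proj(s,w([0,71.6+r[0],123.7+r[1]])).round(1),proj(t,w([0,71.6+r[0],123.7+r[1]])).round(1))
o=[cv2.resize(q["image"][y:y+75,x:x+100,::-1],None,fx=4,fy=4,interpolation=cv2.INTER_CUBIC) for q,x,y in((s,275,195),(t,235,185))]
cv2.imwrite("pics/a8.png",np.hstack(o))
# tab/pawl yellow masks vs start
for n,q,b in(("side",s,(312,215,335,265)),("top",t,(255,225,300,260))):
    for r in(load(n),q):
        m=mask(r,(15,120,60),(32,255,255))[b[1]:b[3],b[0]:b[2]]; p=np.argwhere(m)
        print(n,len(p),p.mean(0).round(2)[::-1]+b[:2],p.min(0)[::-1]+b[:2],p.max(0)[::-1]+b[:2])
E
```

```text
t 14.22 hold [[-241.3 -265.9  260.7]] yawerr -0.0052 tilt [-0.002  0.001 -1.   ] F [0.71 0.75 0.44] w -0.003
now n 53 x 13.0 58.0 y 10.0 ang deg 13.8
0 [[320.9 225.9]] [[275.3 240.6]]
0.12 [[319.7 228.5]] [[270.4 242.4]]
0.3 [[317.7 233.1]] [[263.1 245.2]]
side 410 [321.09 238.47] [314 223] [329 259]
side 399 [321.18 238.67] [314 224] [329 259]
top 288 [278.67 241.86] [264 232] [294 251]
top 288 [278.67 241.86] [264 232] [294 251]
```

View pics/a8.png

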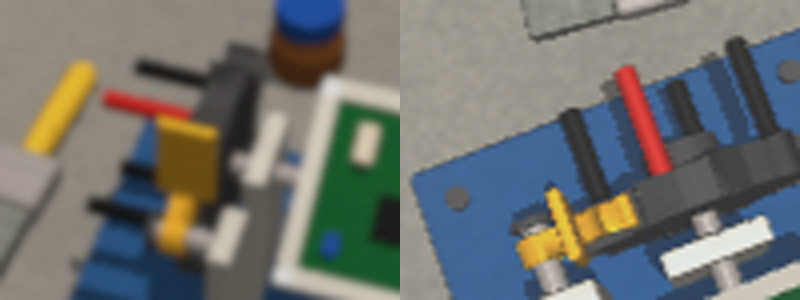

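The pawl's pixels in the top view match the start picture exactly, so it is fully down. The red peg has moved from -22° to +13.8°, which is one notch. The arm is clear of everything, so I'm handing in.

```bash
python3 -c "
from plant import *
print(hand_in())"
```

```text
the job is handed in; nothing more can be done
None
```

The job is handed in with the holder tilted back one notch: the wheel turned about 36°, the pawl is fully down in the next notch, and the arm is clear of everything; no verdict was returned.

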